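Reset the water filter and snap its cap on

ROBOT

A 6-joint arm with a two-finger parallel gripper is mounted at the origin on a cart in front of the work surface, level with it; the furniture and walls round the work are solid. World frame = base frame: x ahead of the robot, y to its left, z up, the work surface at z = 0. Lengths are in mm, angles in rad, forces in N, time in s.
With the tool pointing down it reaches from about 350 to 975 mm from the base axis. Payload 4.9 kg.
Tool frame: the origin (TCP) lies on the centre line of the jaws, within the pads' length; the fingertips stand 11 mm ahead of it and the grasp point (between the pads) lies 8 mm behind it; z points along the fingers, y is the line along which they close (so a half turn about z gives the same grasp; the last joint's range is limited). The gripper opens to 85 mm and grips with 20 to 120 N. Pads are 22 mm wide; open, the fingers measure 114 mm over their backs; the gripper's body (76 mm by 85 mm) begins 54 mm behind the grasp point. The pads swing forward as they close: fully open they stand 13 mm farther back than shut.
Start: joints at [-1.41, 0.053, 1.613, -0, 1.476, -0.119], TCP at [172.597, -600.676, 242.304] pointing down, gripper open.
Joint ranges: [-3.01, 3.01], [-1.01, 2.22], [0.06, 2.58], [-1.02, 4.17], [0.09, 2.62], [-3.14, 3.14]. Speed limits (rad/s): [2.57, 2.57, 3.14, 3.14, 3.14, 3.14].

INTERFACE

Orientations are given as a unit quaternion [w, x, y, z].
In Python, from workcell import robot gives the robot as it stands. The module is installed in compiled form; this text tells all that it offers.
- The arm moves only by the tool send_rows, never from a script. Its argument "rows" is one flat list of numbers, 4 for each row, row after row: the shift along the tool's x, y, z in m, then the turn about the tool's z in degrees. In form: [x, y, z, twist, x, y, z, twist, ...]. A call has 1 to 20 rows; each row shifts and turns the commanded pose from where the row before left it, along the tool's axes as they then stand; what a row does not reach is not made up. A row lasts 1/10 s, in which the tool goes at most 50 mm and 8.59 degrees, less where a joint would pass 70% of its speed; a pose out of reach is approached as far as the arm can. A call with a gripper value outside its range is refused whole. "hand" is the opening in per cent of the stroke, from 0 (shut) to 100 (fully open), set as the call begins (left out, the last holds). The fingers move at their own pace and stop on an object; "squeeze" is the grip in N (left out, the last holds). Time passes only in rows, so rows that do not move let the fingers close. It gives the time, the measured TCP pose, the force, the opening and the grip force at its end, in the units of the state.
- robot.get_state(): the state, without advancing time (a new reading comes with each control period).
- robot.get_image(name): name is "scene" or "top" or "wrist"; returns (picture, depth): 480x640x3 uint8, red, green, blue; 480x640 float32, mm along the optical axis (not along the pixel's ray), 0 where there is no reading.
- robot.get_calibration(name): a dict with "fovy" (degrees; the focal length in pixels is half the picture's height over the tangent of half this angle, whatever the lens; pixels are square), "cx", "cy" (the principal point, pixels), "xyz" and "orientation" of the camera in the world. Camera axes: x right, y down, z forward; pixel columns grow to the right and rows downward; lengths in mm; the calibration is good to about 2 mm. A picture is of the moment at which its call begins: read the wrist's pose just before it. get_calibration takes no time and is no camera call; for the wrist camera it gives the pose at the moment of the call.
- robot.close_job(): hands the job in; it is judged then, once.
The state is a dict: "t": time; "joints": joint angles; "qvel": joint speeds; "effort": joint torques, N m; "position": TCP position; "ee_rot": TCP orientation; "force": force on the tool from outside, world axes, zero at the start; "ft_torque": the same for the moment, N m; "width": finger opening in mm; "finger_force": force on a finger pad.
Only numpy, scipy, OpenCV 4.12 (cv2) and the standard library are available. Lean on these libraries where they do the work, as an engineer would, in place of code of your own. Each camera call takes 0.05 s, during which the arm holds its last target. There are 200 camera calls.

TASK

The countertop water filter has a new cartridge: reset it by pressing its three spring keys fully down one at a time, the round one first, then the long bar, then the square one. Then fetch the ribbed cap and push it straight down over the stud on top of the cartridge until it clicks (that takes up to about 17 N), and keep pressing afterwards, firmly but without ramming it (10 to 30 N, never 60 N), so that the spring gasket under it stays squeezed: the program finishes while the fingers still hold or press the cap down. Leave the things lying around where they are.

Things in the scene. Friction and masses are not known exactly. Their poses are not given: they have to be found in the camera images.
- filter: the countertop water filter, a fixed white box 130 x 340 x 45 mm (x, y, z) with rounded edges. Origin: centre of its underside, z up; x points away from the robot (yaw within 0.25 rad). A white round pillar (the cartridge), 56 mm across and 40 mm high, stands on it at y = +100 mm (left); the three keys stand in a row along its y at x = 0, y = -15, -70 and -125 mm, in an order that changes
- seat (a point): centre of the flat top of the pillar, 85 mm above the worktop: the foot of the stud. The grey stud is a cylinder 25 mm across, 18 mm high, that tapers above this to 13 mm across at 26 mm high. Four sprung balls stand 4 mm out of its side, centred 13 mm above the seat. z up
- stud_top (a point): centre of the stud's top, 26 mm above the seat
- gasket (a joint): black spring gasket, a ring 45 mm across round the foot of the stud; its top stands 4 mm over the seat at value 0. It sinks up to 3.5 mm (0.0035) when the clicked cap is pressed on it; about 2 N starts it, about 9 N brings it fully down, where it stops hard; it springs back when released
- cap: loose grey ribbed snap cap, 44 mm across, 36 mm high, 45 g, standing mouth down on the worktop. Origin: centre of its open underside, z up. Mouth 34 mm wide, narrowing to a 28 mm lip 4 to 6 mm above the underside, wider chamber above, closed top. Take it from above across its diameter, fingertips about 8 mm above its underside. On the stud it centres itself from up to about 5 mm off
- cap_top (a point): centre of the cap's flat top, 36 mm above its origin. Pushed down the stud, its lip meets the balls with the underside 13 mm above the seat, takes 6 to 17 N to push past them; then the force drops, and from 7 mm on the cap snaps down by itself onto the gasket, underside about 3.5 mm above the seat. Farther pressing squeezes the gasket
- key_round (a joint): travel of the round key (disc 27 mm across): 0 up, 0.005 m fully down; springs back; 1.4 N starts it, 5 N brings it fully down
- key_bar (a joint): travel of the bar key (44 mm along the filter's x, 15 mm along its y): as the round key
- key_square (a joint): travel of the square key (26 x 26 mm): as the round key
- key_round_top (a point): centre of the round key's top, 58 mm above the worktop when up; the key stands 9 mm out of its black base plate (56 x 48 mm, 4 mm thick) and sinks 5 mm. Press straight down with the closed fingertips
- key_bar_top (a point): centre of the bar key's top, same height and behaviour
- key_square_top (a point): centre of the square key's top, same height and behaviour
- lemon_1: bystander: lemon, 72 x 57 x 58 mm; leave alone. Origin: underside
- jar_3: bystander: small jar, 52 mm across, 75 mm high; leave alone. Origin: centre of underside
- pen_1: bystander: marker pen, 135 mm long, lying; leave alone. Origin: under its middle
- mill_2: bystander: small grey shaker, 44 mm across, 90 mm high; leave alone. Origin: centre of underside
- keys_1: bystander: bunch of keys with fob, 123 x 99 x 8 mm, lying; leave alone. Origin: under its middle

How it is judged:
By the outcome, as a careful person would: the job done as asked, in the order asked, and still so for the second after the job is handed in, while the arm keeps its last pose, push and grip.
It also fails if it takes over 64 s, if anything falls off the work surface, if the arm or the gripper's body presses on something with over 40 N, if the wrist force passes 120 N, or if a joint passes its speed limit or range.

## Working session

There is one attempt and no reset: what is moved stays moved. The work goes in short steps, Python scripts to look and compute and a tool call to move; the robot and the scene stay as the last step left them, time stands still between calls to the robot, and variables do not carry over. Pictures are saved under pics/ and viewed, at most 10 in all, crops included, and the job is handed in when it is done.

Besides the shell and the picture viewer there is one more tool, called after "Call:" in YAML: its name, and indented under it one key for each argument. send_rows: Moves the arm, as the interface text tells. Its arguments: {"type":"object","properties":{"rows":{"type":"array","items":{"type":"number"}},"hand":{"type":"number"},"squeeze":{"type":"number"}},"required":["rows"]}

```bash
mkdir -p pics
cat > h.py <<'E'
import numpy as np, cv2
from scipy.spatial.transform import Rotation as R
from workcell import robot
def cam(n):
    c=robot.get_calibration(n); f=240/np.tan(np.radians(c['fovy'])/2)
    q=c['orientation']; M=R.from_quat([q[1],q[2],q[3],q[0]]).as_matrix()
    return f,c['cx'],c['cy'],np.array(c['xyz']),M
def ray(c,u,v,z):
    f,cx,cy,p,M=c; d=M@np.array([(u-cx)/f,(v-cy)/f,1]); return p+d*(z-p[2])/d[2]
def cloud(c,D):
    f,cx,cy,p,M=c; v,u=np.mgrid[:480,:640]
    P=np.stack([(u-cx)/f*D,(v-cy)/f*D,D],-1)@M.T+p; P[D==0]=np.nan; return P
def proj(c,P):
    f,cx,cy,p,M=c; q=M.T@(np.array(P)-p); return q[:2]/q[2]*f+[cx,cy]
E
python3 - <<'E'
from h import *
s=robot.get_state(); print({k:np.round(v,3) for k,v in s.items()})
for n in ['top','scene']:
    c=cam(n); print(n,c[0],c[1:3],c[3],np.round(c[4],3).tolist(),robot.get_calibration(n).keys())
    im,D=robot.get_image(n); np.savez(f'{n}.npz',im=im,D=D)
    cv2.imwrite(f'pics/{n}1.png',im[:,:,::-1])
E
```

```text
{'t': np.float64(0.0), 'joints': array([-1.41 ,  0.053,  1.614, -0.   ,  1.476, -0.119]), 'qvel': array([-0.001,  0.001, -0.001, -0.   ,  0.   , -0.001]), 'effort': array([-3.0000e-03, -3.9369e+01, -3.7018e+01, -0.0000e+00,  7.0000e-03,
        0.0000e+00]), 'position': array([ 172.499, -600.096,  241.049]), 'ee_rot': array([-0.001,  0.99 ,  0.139, -0.   ]), 'force': array([-0.284, -0.627,  0.352]), 'ft_torque': array([-0.012,  0.031,  0.04 ]), 'finger_force': np.float64(0.0), 'width': np.float64(85.063)}
top 472.6535179245057 (321.14507410134524, 237.79587598537464) [ 423.03938469  -35.92258881 1246.92220833] [[-0.026, -0.996, 0.087], [-0.999, 0.028, 0.019], [-0.022, -0.087, -0.996]] dict_keys(['fovy', 'cx', 'cy', 'xyz', 'orientation'])
scene 531.0320467478178 (319.3943198606294, 237.98355235629782) [ 12.39569846 830.14579547 678.33468521] [[-0.863, -0.266, 0.43], [-0.505, 0.419, -0.755], [0.02, -0.868, -0.495]] dict_keys(['fovy', 'cx', 'cy', 'xyz', 'orientation'])
```

View pics/top1.png

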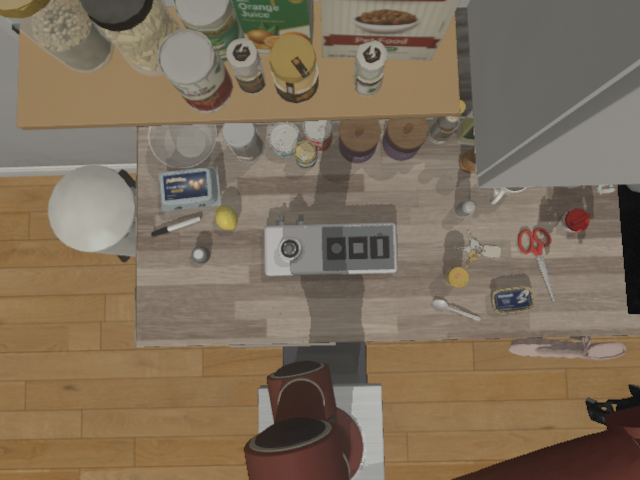

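View pics/scene1.png

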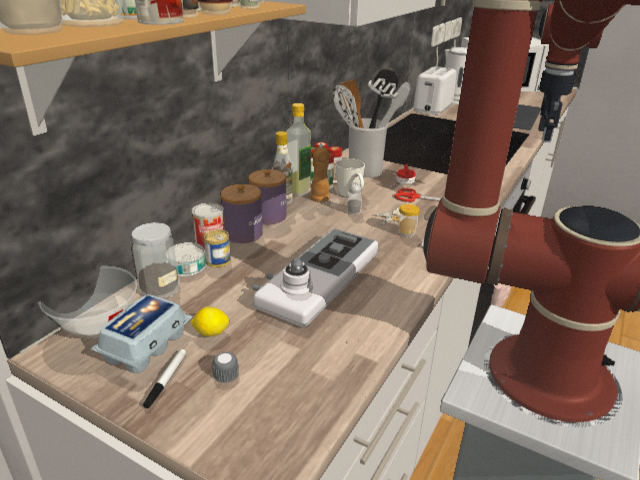

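The top view shows the filter centred near (330,250). Its pillar and stud are at (289,249), the keys at (336,248), (358,248) and (380,247), and the cap at (200,255). The grey shaker is at (466,208). The scene view shows the cap at (225,367), ribbed. Next I'll measure these and enlarge the keys.

Run:
```python
from h import *
c=cam('top'); d=np.load('top.npz'); im,D=d['im'],d['D']; P=cloud(c,D)
print(P[262,250:252],P[300,250]) 
Z=P[...,2]
# filter box top by height
m=((Z>36)&(Z<56)&(P[...,0]>300)&(P[...,0]<560)&(np.abs(P[...,1]-0)<260)).astype(np.uint8)
m[:, :258]=0;m[:,402:]=0;m[:215]=0;m[280:]=0
m=cv2.morphologyEx(m,cv2.MORPH_CLOSE,np.ones((15,15)))
cn=max(cv2.findContours(m,0,2)[0],key=cv2.contourArea)
box=cv2.boxPoints(cv2.minAreaRect(cn)); print('box',[np.round(ray(c,*b,45),1).tolist() for b in box])
a=ray(c,*cv2.minAreaRect(cn)[0],45); print('centre',a)
# stud top, cap
for nm,(u,v),zs in [('pillar',(289,249),(80,90)),('stud',(289,249),(104,118)),('cap',(200,255),(28,42))]:
    w=np.zeros_like(Z,bool); w[v-22:v+22,u-22:u+22]=1
    k=w&(Z>zs[0])&(Z<zs[1]); vv,uu=np.nonzero(k)
    (x,y),r=cv2.minEnclosingCircle(np.stack([uu,vv],1).astype(np.float32)) 
    z=np.median(Z[k]); print(nm,k.sum(),x,y,r,z,ray(c,x,y,z),np.nanmean(P[k],0))
a=cv2.resize(im[215:285,255:405],None,fx=4,fy=4,interpolation=2)
b=cv2.resize(im[235:275,180:220],None,fx=5,fy=5,interpolation=2)
s=np.load('scene.npz')['im']; e=cv2.resize(s[220:400,190:390],None,fx=1.6,fy=1.6,interpolation=2)
o=np.zeros((570,600,3),np.uint8); o[:280]=a; o[280:480,:200]=b; o[280:568,220:540]=e
cv2.imwrite('pics/crop.png',o[:,:,::-1])
```

```text
[[ 4.73409626e+02  1.78294223e+02 -2.15850594e-01]
 [ 4.73337077e+02  1.75637326e+02 -2.00803431e-01]] [373.61359594 179.64906467  -0.42574301]
box [[560.8, 133.7, 45.0], [559.8, -205.0, 45.0], [436.4, -203.1, 45.0], [436.7, 132.5, 45.0]]
centre [498.14683159 -35.93049425  45.        ]
pillar 239 289.89569091796875 248.19631958007812 11.25075626373291 85.86018160761182 [501.26534876  64.39851817  85.86018161] [500.50762355  64.2833309   85.85532849]
stud 69 288.9444580078125 247.5 5.273500442504883 107.89437605188004 [501.53182408  64.76380969 107.89437605] [501.0844309   64.48150273 108.45780012]
cap 202 199.5 254.1666717529297 8.540851593017578 35.9076395998668 [495.68237728 302.48366855  35.9076396 ] [496.75519919 303.21306679  35.8863676 ]
```

View pics/crop.png

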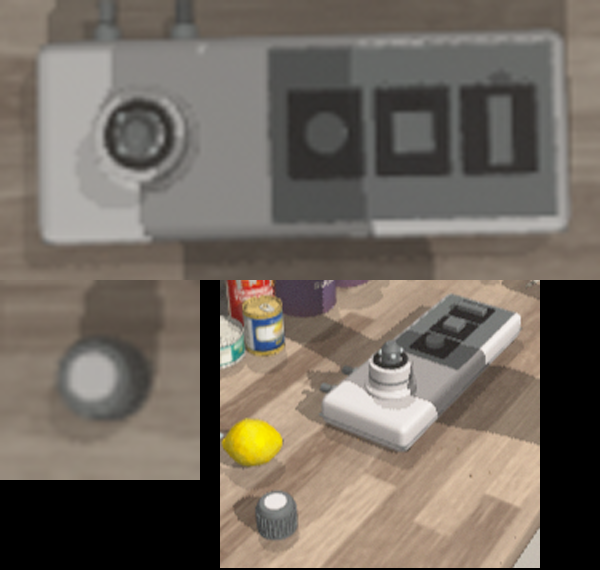

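The crop shows that the key order from the left is round (336,248), square (358,248), bar (380,247). The cap is at (200,254), clear of the lemon and the pen.

Run:
```python
from h import *
c=cam('top'); d=np.load('top.npz'); im,D=d['im'],d['D']; P=cloud(c,D);Z=P[...,2]
ps=[]
for u,v in [(336,248),(358,248),(380,247)]:
    w=np.zeros_like(Z,bool); w[v-13:v+14,u-9:u+10]=1
    k=w&(Z>54)&(Z<62); vv,uu=np.nonzero(k); z=np.median(Z[k])
    p=ray(c,uu.mean(),vv.mean(),58); ps.append(p); print(k.sum(),uu.mean(),vv.mean(),z,p)
ps.append(ray(c,289.0,247.6,111)); ps=np.array(ps); Y=np.array([-15,-70,-125,100])
# rigid 2D fit
loc=np.stack([0*Y,Y],1).astype(float); a=ps[:,:2]; l0=loc-loc.mean(0); a0=a-a.mean(0)
th=np.arctan2((l0[:,0]*a0[:,1]-l0[:,1]*a0[:,0]).sum(),(l0*a0).sum())
M=np.array([[np.cos(th),-np.sin(th)],[np.sin(th),np.cos(th)]]); o=a.mean(0)-M@loc.mean(0)
print('yaw',th,'o',o,'fit',(loc@M.T+o).round(1).tolist(),'res',(a-loc@M.T-o).round(1).tolist())
# cap in scene cam
c=cam('scene'); d=np.load('scene.npz'); P=cloud(c,d['D']);Z=P[...,2]
w=np.zeros_like(Z,bool); w[335:395,200:255]=1
k=w&(Z>33)&(Z<40)&(np.abs(P[...,1]-303)<30); vv,uu=np.nonzero(k)
print('cap scene',k.sum(),ray(c,uu.mean(),vv.mean(),36),np.ptp(P[k],axis=0))
w=np.zeros_like(Z,bool); w[235:330,250:350]=1
k=w&(Z>108)&(Z<116)&(np.abs(P[...,1]-64)<30); vv,uu=np.nonzero(k)
print('stud scene',k.sum(),ray(c,uu.mean(),vv.mean(),111),np.ptp(P[k],axis=0) if k.any() else '')
s=robot.get_state(); q=s['ee_rot']; print(R.from_quat([q[1],q[2],q[3],q[0]]).as_matrix().round(3))
```

```text
83 336.1807228915663 247.40963855421685 58.03678371332944 [501.88868846 -49.99357659  58.        ]
99 358.2020202020202 246.91919191919192 57.677092907445285 [ 501.58677996 -105.41042781   58.        ]
104 380.02884615384613 246.48076923076923 57.13149967503682 [ 501.16797183 -160.23233663   58.        ]
yaw 0.0007575673294624118 o [501.40813405 -35.31907942] fit [[501.4, -50.3], [501.5, -105.3], [501.5, -160.3], [501.3, 64.7]] res [[0.5, 0.3], [0.1, -0.1], [-0.3, 0.1], [-0.3, -0.3]]
cap scene 272 [496.03291461 305.19917346  36.        ] [37.51323507 37.3059038   6.51494295]
stud scene 35 [500.55999059  65.97938816 111.        ] [17.93023699 17.3844665   4.30495025]
[[ 0.961  0.276 -0.   ]
 [ 0.276 -0.961  0.002]
 [ 0.    -0.002 -1.   ]]
```

Call:
send_rows:
  rows: [0,0,0,8,0,0,0,8,0.0235,-0.0393,0,0,0.0235,-0.0393,0,0,0.0235,-0.0393,0,0,0.0235,-0.0393,0,0,0.0235,-0.0393,0,0,0.0235,-0.0393,0,0,0.0235,-0.0393,0,0,0.0235,-0.0393,0,0,0.0235,-0.0393,0.02,0,0.0235,-0.0393,0.02,0,0.0235,-0.0393,0.02,0,0.0235,-0.0393,0.02,0,0.0235,-0.0393,0.02,0,0.0235,-0.0393,0.02,0,0,0,0,0,0,0,0,0]
  hand: 0
  squeeze: 40

```text
t: 1.9
position: [500.7, -49.4, 121.1]
ee_rot: [-0.0, 1.0, 0.001, -0.001]
force: [0.6, -0.6, 1.2]
width: 0.1
finger_force: 0.0
```

Run:
```python
from h import *
s=robot.get_state(); q=s['ee_rot']; print(s['t'],s['position'],s['joints'],s['width'],s['force'],R.from_quat([q[1],q[2],q[3],q[0]]).as_matrix().round(4).tolist())
c=cam('wrist'); print(c[3],c[4].round(3).tolist(),proj(c,[501.5,-50.3,58]))
im,D=robot.get_image('wrist'); np.savez('w1.npz',im=im,D=D); cv2.imwrite('pics/w1.png',im[:,:,::-1])
```

```text
1.9 [500.70592361 -49.35461083 121.14978334] [-2.46017798e-01 -1.32560580e-01  2.00217885e+00 -4.86037988e-04
  1.27454430e+00  1.32194912e+00] 0.11564025251145592 [ 0.56263151 -0.58522391  1.16986366] [[1.0, 0.003, -0.0026], [0.003, -1.0, 0.0002], [-0.0026, -0.0002, -1.0]]
[570.8248095  -49.30326746 253.60512498] [[0.003, -0.962, -0.272], [-1.0, -0.003, -0.0], [-0.0, 0.272, -0.962]] [318.50466074 270.41589175]
```

View pics/w1.png

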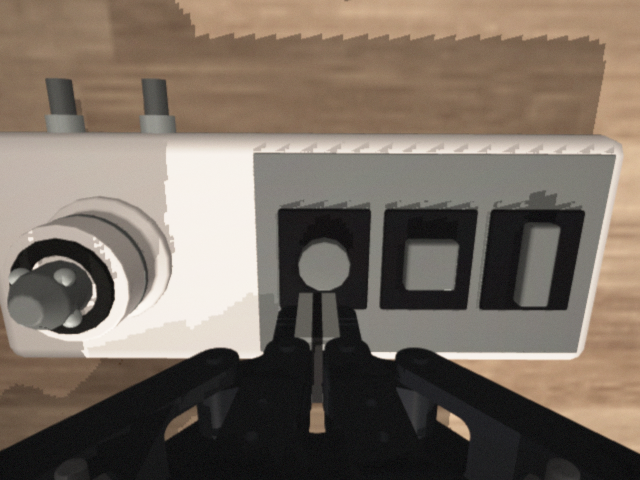

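The wrist view shows the round key at (324,265), the square at (431,265) and the bar at (541,264), with the stud on the left. I'll refine their positions with this camera.

Run:
```python
from h import *
c=cam('wrist'); d=np.load('w1.npz'); D=d['D']; P=cloud(c,D);Z=P[...,2]
for u,v in [(324,263),(431,263),(541,264)]:
    w=np.zeros_like(Z,bool); w[v-50:v+(27 if u<400 else 50),u-32:u+33]=1
    k=w&(Z>55)&(Z<61.5); vv,uu=np.nonzero(k)
    print(k.sum(),np.median(Z[k]),ray(c,(uu.min()+uu.max())/2,(vv.min()+vv.max())/2,58),ray(c,uu.mean(),vv.mean(),58),np.ptp(P[k],axis=0).round(1))
print(P[300,230],P[308,27],ray(c,27,308,111))
```

```text
2070 59.849964266447714 [505.08947442 -53.91520764  58.        ] [504.93095453 -53.90047953  58.        ] [26.3 26.3  6.5]
2554 59.753445665295104 [ 505.13269488 -108.63961856   58.        ] [ 504.86595727 -108.57250893   58.        ] [26.2 26.1  6.5]
2668 59.706418786834504 [ 505.17591647 -163.36545214   58.        ] [ 505.31349249 -163.24331058   58.        ] [43.7 16.1  6.4]
[479.91451845  -2.18498779  45.97828952] [505.33752373  60.45698413 112.01084777] [504.87287012  61.24240287 111.        ]
```

Call:
send_rows:
  rows: [0.0023,0.0027,0.016,0,0,0,0.016,0,0,0,0.016,0,0,0,0.003,0,0,0,0.003,0,0,0,0.001,0,0,0,0,0]

```text
t: 2.65
position: [504.3, -53.7, 68.5]
ee_rot: [0.0, 1.0, 0.0, 0.001]
force: [-0.5, -0.6, 2.5]
width: 0.3
finger_force: 0.8
```

Run:
```python
from h import *
s=robot.get_state(); print(s['t'],s['position'],s['force'])
c=cam('wrist'); print(c[:3]); d=np.load('w1.npz'); f=c[0]
print('seam y off at tip', [(u-c[1])/f*145 for u in (316,318,320)])
```

```text
2.65 [504.26940684 -53.69288408  68.53305409] [-0.54921645 -0.6448789   2.5297947 ]
(np.float64(405.05115712569636), 316.75148665729034, 243.87027767361056)
seam y off at tip [np.float64(-0.26901679797765715), np.float64(0.44694214917826114), np.float64(1.1629010963341793)]
```

Call:
send_rows:
  rows: [0,0,0.002,0,0,0,0.002,0,0,0,0.001,0,0,0,0,0]

```text
t: 3.05
position: [504.6, -53.5, 64.0]
ee_rot: [0.001, 1.0, 0.0, 0.001]
force: [-2.6, -1.0, 9.1]
width: 0.1
finger_force: 4.6
```

Call:
send_rows:
  rows: [0,0,0.001,0,0,0,0,0]

```text
t: 3.25
position: [504.6, -53.5, 63.8]
ee_rot: [0.001, 1.0, 0.0, 0.0]
force: [-6.1, -1.3, 15.0]
width: -0.3
finger_force: 7.4
```

Call:
send_rows:
  rows: [0,0,-0.01,0,0,0,-0.02,0,0,0.03,0,0,0,0.04,0,0,0,0.04,0,0,0,0,0,0,0,0,0.015,0,0,0,0.007,0,0,0,0.002,0,0,0,0.002,0,0,0,0.002,0,0,0,0.001,0,0,0,0,0]

```text
t: 4.55
position: [503.1, -161.8, 63.8]
ee_rot: [-0.001, 1.0, 0.001, -0.002]
force: [-9.2, 4.6, 14.7]
width: -0.0
finger_force: 7.3
```

Call:
send_rows:
  rows: [0,0,0.001,0,0,0,0,0]

```text
t: 4.75
position: [503.1, -161.8, 63.7]
ee_rot: [-0.001, 1.0, 0.001, -0.002]
force: [-11.5, 5.6, 19.8]
width: -0.2
finger_force: 9.9
```

Bar is bottomed. Next is the square key, 55 mm to the left.

Call:
send_rows:
  rows: [0,0,-0.011,0,0,0,-0.02,0,0,-0.025,0,0,0,-0.03,0,0,0,0,0,0,0,0,0.015,0,0,0,0.008,0,0,0,0.002,0,0,0,0.002,0,0,0,0.002,0,0,0,0.001,0,0,0,0.0005,0,0,0,0,0]

```text
t: 6.05
position: [503.1, -108.1, 63.8]
ee_rot: [-0.0, 1.0, 0.0, -0.002]
force: [-9.9, 3.6, 17.5]
width: 0.1
finger_force: 8.3
```

Call:
send_rows:
  rows: [0,0,-0.012,0,0,0,-0.03,0,0,0,-0.04,0,0,-0.02,-0.04,0,0,-0.04,-0.008,0,0,-0.045,0,0,0,-0.045,0,0,0,-0.045,0,0,0,-0.045,0,0,0,-0.045,0,0,-0.001,-0.045,0,0,-0.001,-0.04,0,0,-0.002,-0.03,0,0,-0.002,-0.01,0,0,0,0,0,0,0,0,0,0]
  hand: 100

```text
t: 7.65
position: [497.6, 301.0, 191.6]
ee_rot: [0.0, 1.0, -0.0, 0.0]
force: [-1.0, -1.1, 0.4]
width: 85.6
finger_force: 0.0
```

Run:
```python
from h import *
s=robot.get_state(); print(s['t'],s['position'],s['joints'].round(2) if hasattr(s['joints'],'round') else s['joints'],s['force'])
c=cam('wrist'); im,D=robot.get_image('wrist'); np.savez('w2.npz',im=im,D=D); P=cloud(c,D); Z=P[...,2]
k=(Z>33)&(Z<42)&(np.hypot(P[...,0]-500,P[...,1]-301)<32); vv,uu=np.nonzero(k)
if k.any():
  (x,y),r=cv2.minEnclosingCircle(np.stack([uu,vv],1).astype(np.float32))
  print(k.sum(),np.median(Z[k]),(x,y,r),ray(c,x,y,36),ray(c,uu.mean(),vv.mean(),36),np.ptp(P[k],axis=0))
cv2.imwrite('pics/w2.png',im[:,:,::-1])
```

```text
7.65 [497.6197951  300.95883989 191.61824428] [ 0.42 -0.01  1.77 -0.    1.39  1.99] [-0.9744206  -1.06416439  0.37475382]
2182 37.02883022232476 (314.2978820800781, 225.51063537597656, 26.932010650634766) [500.73103982 302.60586701  36.        ] [500.57985943 302.55600801  36.        ] [39.29231207 39.12169725  7.0253748 ]
```

View pics/w2.png

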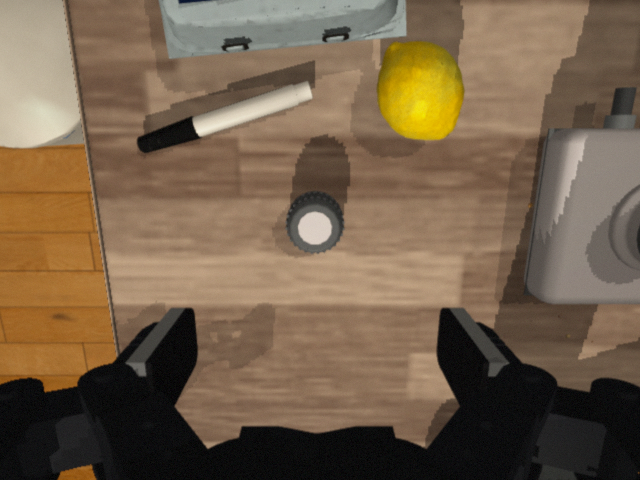

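The picture shows the cap at (315,226) between the open pads, whose inner edges are at columns 196 and 439. The lemon at (421,90) and the pen at (225,118) are well clear of the fingers' path.

Call:
send_rows:
  rows: [0.0015,-0.002,0.03,0,0,0,0.04,0,0,0,0.04,0,0,0,0.03,0,0,0,0.02,0,0,0,0.01,0,0,0,0.006,0,0,0,0,0]

```text
t: 8.5
position: [499.3, 303.5, 16.0]
ee_rot: [0.0, 1.0, -0.0, 0.0]
force: [-0.7, -0.6, 0.5]
width: 85.7
finger_force: 0.0
```

Call:
send_rows:
  rows: [0,0,0,0,0,0,0,0,0,0,0,0,0,0,0,0,0,0,0,0,0,0,0,0,0,0,0,0,0,0,0,0]
  hand: 0
  squeeze: 70

```text
t: 9.3
position: [500.1, 304.6, 17.5]
ee_rot: [-0.001, 1.0, 0.0, 0.001]
force: [-0.9, -0.5, 6.2]
width: 42.9
finger_force: 71.4
```

Run:
```python
from h import *
s=robot.get_state(); print(s['t'],s['position'],s['force'],s['width'])
c=cam('wrist'); im,D=robot.get_image('wrist'); cv2.imwrite('pics/w3.png',im[:,:,::-1])
```

```text
9.3 [500.14934313 304.60998014  17.5022341 ] [-0.94408979 -0.53811308  6.20573163] 42.85718687117668
```

View pics/w3.png

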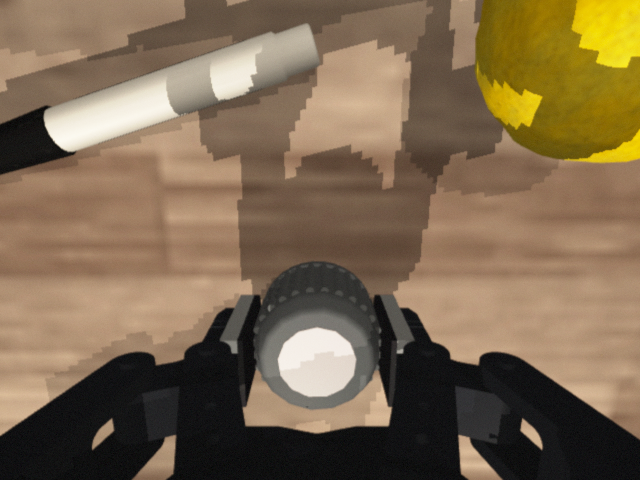

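The cap is held squarely between the pads, with its top at (317,362), and the pen and lemon have not moved. Now I'll lift it and carry it to above the stud.

Call:
send_rows:
  rows: [0,0,-0.01,0,0,0,-0.03,0,0,0,-0.04,0,0,0,-0.04,0,0,0,-0.02,0,0.001,0.03,0,0,0.001,0.04,0,0,0.001,0.04,0,0,0.001,0.04,0,0,0.001,0.04,0,0,0,0.03,0,0,0,0.02,0,0,0,0,0,0,0,0,0,0,0,0,0,0]

```text
t: 10.85
position: [503.8, 64.8, 155.8]
ee_rot: [-0.0, 1.0, 0.001, -0.0]
force: [-0.3, 0.0, -0.6]
width: 42.5
finger_force: 71.1
```

Run:
```python
from h import *
s=robot.get_state(); print(s['t'],s['position'],s['force'],s['width'])
c=cam('scene'); im,D=robot.get_image('scene'); P=cloud(c,D); Z=P[...,2]
np.savez('s2.npz',im=im,D=D)
print('px',proj(c,[502,64,176]),proj(c,[502,64,111]))
cv2.imwrite('pics/s2.png',cv2.resize(im[150:330,200:400],None,fx=3,fy=3,interpolation=2)[:,:,::-1])
w=robot.get_image('wrist')[0]; cv2.imwrite('pics/w4.png',w[:,:,::-1])
```

```text
10.85 [503.83860223  64.83692355 155.77556863] [-0.27131319  0.02678762 -0.61028236] 42.50912097415004
px [296.14246435 230.48561188] [296.18278118 258.72790423]
```

View pics/s2.png

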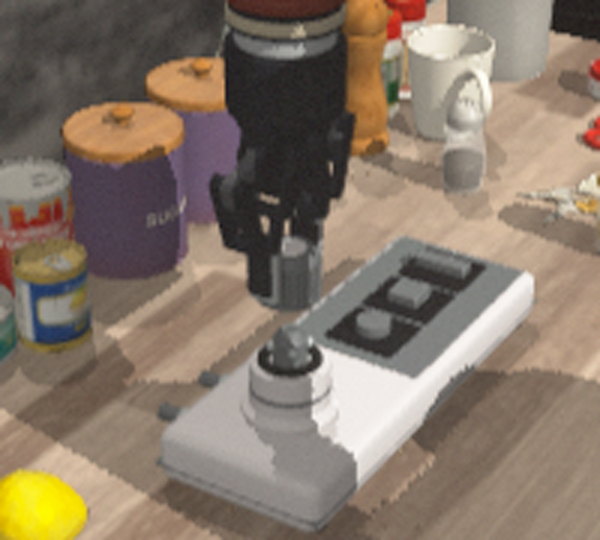

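View pics/w4.png

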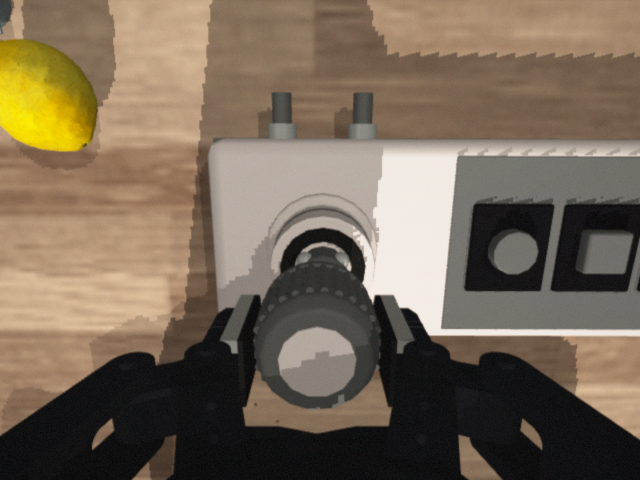

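The scene view shows the cap hanging just over the stud. The wrist view puts the pillar's centre at column 324 and the cap at 317, so the stud is about 2 to 3 mm towards -y. I'll shift 2 mm and descend to the stud's taper.

Call:
send_rows:
  rows: [0,0.002,0.01,0,0,0,0.01,0,0,0,0.008,0,0,0,0.004,0,0,0,0.003,0,0,0,0.002,0,0,0,0,0]

```text
t: 11.65
position: [504.0, 62.0, 118.7]
ee_rot: [-0.0, 1.0, 0.0, -0.0]
force: [-0.7, 0.4, -0.2]
width: 42.1
finger_force: 71.1
```

Call:
send_rows:
  rows: [0,0,0.001,0,0,0,0.001,0,0,0,0.001,0,0,0,0.001,0,0,0,0,0]

```text
t: 12.15
position: [504.3, 62.0, 115.2]
ee_rot: [0.0, 1.0, 0.0, 0.0]
force: [-0.6, -0.2, 0.0]
width: 42.2
finger_force: 71.3
```

Call:
send_rows:
  rows: [0,0,0.001,0,0,0,0.001,0,0,0,0.001,0,0,0,0,0]

```text
t: 12.55
position: [505.4, 62.0, 114.1]
ee_rot: [-0.0, 1.0, 0.0, 0.001]
force: [-1.8, 0.3, 8.8]
width: 42.3
finger_force: 72.1
```

Call:
send_rows:
  rows: [0,0,0.001,0,0,0,0.0005,0,0,0,0,0]

```text
t: 12.85
position: [505.9, 62.1, 113.4]
ee_rot: [-0.0, 1.0, 0.0, 0.002]
force: [-2.4, 0.0, 12.0]
width: 42.6
finger_force: 72.4
```

Call:
send_rows:
  rows: [0,0,0.001,0,0,0,0.0005,0,0,0,0,0]

```text
t: 13.15
position: [504.7, 62.0, 109.6]
ee_rot: [-0.0, 1.0, 0.0, 0.001]
force: [-0.0, -0.0, 1.6]
width: 42.3
finger_force: 71.3
```

Call:
send_rows:
  rows: [0,0,0.001,0,0,0,0.001,0,0,0,0.001,0,0,0,0.001,0,0,0,0,0]

```text
t: 13.65
position: [503.9, 62.0, 105.0]
ee_rot: [0.0, 1.0, 0.0, -0.0]
force: [-3.5, 1.1, 4.1]
width: 42.3
finger_force: 71.7
```

Call:
send_rows:
  rows: [0,0,0.001,0,0,0,0.001,0,0,0,0,0]

```text
t: 13.95
position: [503.9, 62.0, 103.4]
ee_rot: [0.0, 1.0, 0.0, -0.0]
force: [-4.4, -0.8, 7.9]
width: 42.4
finger_force: 72.0
```

Call:
send_rows:
  rows: [0,0,0.001,0,0,0,0.001,0,0,0,0,0]

```text
t: 14.25
position: [504.0, 62.0, 102.9]
ee_rot: [0.0, 1.0, 0.0, -0.001]
force: [-8.7, 0.1, 15.4]
width: 42.2
finger_force: 73.1
```

Call:
send_rows:
  rows: [0,0,0.001,0,0,0,0,0,0,0,0,0]

```text
t: 14.55
position: [504.0, 62.0, 102.8]
ee_rot: [0.0, 1.0, 0.0, -0.001]
force: [-11.2, -0.1, 20.6]
width: 42.4
finger_force: 73.6
```

Call:
send_rows:
  rows: [0,0,0,0,0,0,0,0,0,0,0,0,0,0,0,0,0,0,0,0,0,0,0,0]

```text
t: 15.15
position: [504.1, 62.0, 102.8]
ee_rot: [0.0, 1.0, 0.0, -0.001]
force: [-11.0, 0.0, 19.9]
width: 42.2
finger_force: 73.6
```

Run:
```python
from h import *
im,D=robot.get_image('scene'); print(robot.get_state()['force'])
cv2.imwrite('pics/s3.png',cv2.resize(im[150:330,200:400],None,fx=3,fy=3,interpolation=2)[:,:,::-1])
```

```text
[-11.35782757  -0.26259013  20.11858148]
```

View pics/s3.png

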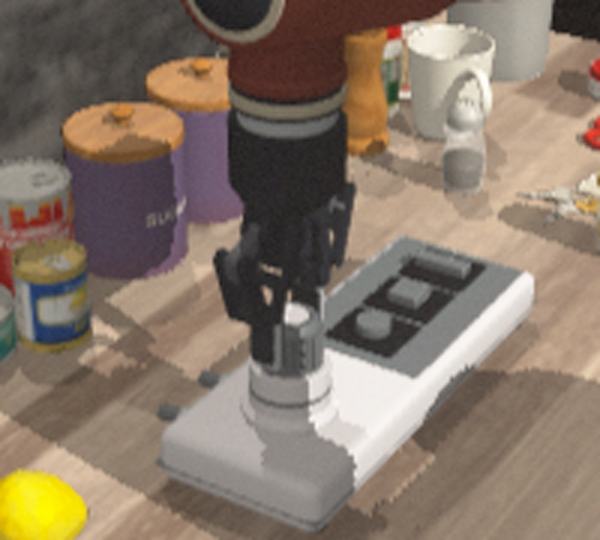

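The cap sits flush on the pillar at (295,345), still held and pressed down with a steady 20 N. I'll hand in the job.

```bash
python3 -c "
from workcell import robot
print(robot.close_job())"
```

```text
the job is handed in; nothing more can be done
None
```

The keys were pressed to their stops in order (round, bar, square), the cap was pushed past the stud's balls onto the gasket, and I handed the job in at about 15 s with the gripper still pressing it down at a steady 20 N; no verdict was returned.

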